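# Uncover the stoneware pot and put the orange coffee capsule away in it

## Task

Lift the loose lid off the stoneware pot by its blue knob and set it down gently, knob up, wholly on the round cork mat. Then put the orange coffee capsule into the open pot and leave the pot open. Leave the pot, the blue capsule and the jars standing where they are.

Things in the scene. Friction and masses are not known exactly. Their poses are not given: they have to be found in the camera images.
- pot: white glazed stoneware pot with blue fish, round, 92 mm across its belly, 75 mm high, loose, 350 g. Origin: centre of its underside, z up. Its mouth is 77 mm across outside, about 66 mm inside; its inner floor is 8 mm above the origin and 52 mm across
- lid: loose glazed lid of the pot, 70 to 190 g. Origin: centre of its underside, z up toward the knob. From the bottom up: a spigot 56 mm across and 6 mm deep that hangs freely inside the pot's mouth (about 5 mm of play all round), a white disc 80 mm across from z = 6 to 12 mm that lies on the rim, a neck 16 mm across, and a blue knob head 24 mm across from z = 25 to 47 mm. On the pot the origin is 69 mm above the pot's origin; set down, it stands on its spigot
- lid_knob (a point): centre of the lid's blue round knob head (24 mm across, 22 mm high), on the lid's axis 36 mm above the lid's underside and 24 mm above the top of its disc; z up out of the lid
- mat_top (a point): centre of the upper face of the round cork mat, 124 mm across, 8 mm thick, fixed flat on the worktop
- orange_centre (a point): orange aluminium coffee capsule, loose, 12 g, standing on its foil with the narrow end up: 37 mm across at the flange at its foot, tapering to about 24 mm at the top, 28 mm high. The point is its centre, 14 mm above its foot
- blue_centre (a point): blue coffee capsule of the same shape and size, a bystander. The point is its centre, 14 mm above its foot
- candle: green candle in a glass jar, 76 mm across, 90 mm high, a bystander. Origin: centre of its underside
- honey: honey jar with a red cap, 62 mm across, 86 mm high, a bystander. Origin: centre of its underside
Mind the look-alikes: they are no part of the job. What is shaped like the lid but green is not meant.

How it is judged:
On the way:
1. the lid stands, knob up, wholly on the cork mat, and is released (horizontal distance between lid_knob and mat_top below 0.025 m and z of lid_knob in the frame of mat_top below 0.042 m and angle between lid_knob's own z axis and vertical below 0.12 rad and contact force between the fingers and lid below 0.2 N and linear speed of lid below 0.03 m/s), for 0.2 s.
At the end, for the whole second after the job is handed in: The lid rests knob up on the cork mat, its axis within 25 mm of the mat's centre (its 80 mm disc does not overhang the 124 mm mat by more than 3 mm) and upright within 7 degrees; the orange capsule lies inside the open, upright pot, below its rim; all are at rest (horizontal distance between lid_knob and mat_top below 0.025 m and z of lid_knob in the frame of mat_top below 0.042 m and angle between lid_knob's own z axis and vertical below 0.12 rad and linear speed of each of lid, pot below 0.03 m/s and horizontal distance between orange_centre and pot below 0.03 m and z of orange_centre in the frame of pot between 0 and 0.05 m and angle between pot's own z axis and vertical below 0.1 rad); the robot touches nothing.
It fails at once if the lid is dropped: it moves faster than 0.7 m/s while the fingers do not hold it (a fall of more than about 25 mm) (linear speed of lid above 0.7 m/s and contact force between the fingers and lid below 0.1 N).
It fails at once if the pot is shifted by more than 40 mm or tipped by more than 17 degrees (distance of pot from where it was at the start of the episode above 0.04 m or angle between pot's own z axis and vertical above 0.3 rad).
It fails at once if the blue capsule, the candle or the honey jar is shifted by more than 30 mm (distance of any of blue_centre, candle, honey from where it was at the start of the episode above 0.03 m).
It also fails if it takes over 58 s, if anything falls off the work surface, if the arm or the gripper's body presses on something with over 40 N, if the wrist force passes 120 N, or if a joint passes its speed limit or range.

## Robot

A 7-joint arm with a two-finger parallel gripper is mounted at the origin on a cart in front of the work surface, level with it; the furniture and walls round the work are solid. World frame = base frame: x ahead of the robot, y to its left, z up, the work surface at z = 0. Lengths are in m, angles in rad, forces in N, time in s.
With the tool pointing down it reaches from about 0.425 to 1.025 m from the base axis. Payload 9.4 kg.
Tool frame: the origin (TCP) lies at the very end of the fingers, on their centre line; the grasp point (between the pads) lies env.grip_depth behind it (env.grip_depth is the distance from the TCP to the grasp point, in m); z points along the fingers, y is the line along which they close (so a half turn about z gives the same grasp; the last joint's range is limited). The gripper opens to 93 mm and grips with 3 to 60 N. Pads are 15 mm wide; open, the fingers measure 128 mm over their backs; the gripper's body (75 mm by 188 mm) begins 65 mm behind the grasp point.
Start: joints at [1.139, 0.599, -0.003, 1.599, 0.002, 0.943, -0.08], TCP at [0.252, -0.68, 0.183] pointing down, gripper open.
Joint ranges: [-2.57, 2.57], [-0.35, 1.97], [-1.29, 1.29], [0.11, 2.56], [-1.05, 4.19], [0.11, 1.86], [-2.63, 2.63]. Speed limits (rad/s): [2.22, 2.22, 3.01, 3.01, 3.14, 3.14, 3.14].

## Interface

Orientations are given as a unit quaternion [x, y, z, w].
In Python, from bench import env, imaging gives the robot as it stands.
- The arm moves only by the tool move_arm, never from a script. Its arguments are lists of equal length, an entry for each row: "translation": the shift along the tool's x, y, z in mm, a list of three; "angular": the turn, a rotation vector about the tool's x, y, z in degrees, a list of three; "fingers": the gripper command: -1 is fully open, 1 is shut, values between are in proportion. A call has 1 to 5 rows; each row is the pose to reach, as a shift and turn from the pose commanded when the call began, along the tool's axes at that moment; what a row does not reach only later rows make up. A row lasts 1/12 s, in which the tool goes at most 41.7 mm and 7.16 degrees, less where a joint would pass 70% of its speed; a pose out of reach is approached as far as the arm can. A call with a gripper value outside its range is refused whole. The fingers move at their own pace and stop on an object; "grip_force" is the grip in N (left out, the last holds). Time passes only in rows, so rows that repeat a pose let the fingers close. It gives the time, the measured TCP pose, the force, the opening and the grip force at its end, in the units of the state.
- env.observe(): the state, without advancing time (a new reading comes with each control period).
- imaging.get_image(name): name is "scene" or "top" or "wrist"; returns the picture (384x512x3 uint8, blue, green, red); there is no depth.
- imaging.camera_params(name): a dict with "fx", "fy", "cx", "cy" (pixels), "dist_coeffs" ([k1, k2, p1, p2, k3] as OpenCV has them; the pictures are not rectified), "view" (4x4, takes a point from world to camera coordinates). Camera axes: x right, y down, z forward; pixel columns grow to the right and rows downward; lengths in m; the calibration is good to about 2 mm. A picture is of the moment at which its call begins: read the wrist's pose just before it. camera_params takes no time and is no camera call; for the wrist camera it gives the pose at the moment of the call.
- env.sign_off(): hands the job in; it is judged then, once.
The state is a dict: "time_s": time; "qpos": joint angles; "dq": joint speeds; "joint_torque": joint torques, N m; "position": TCP position; "eef_rot": TCP orientation; "ft_force": force on the tool from outside, world axes, zero at the start; "ft_torque": the same for the moment, N m; "gripper_width": opening from 0.0 (shut) to 1.0 (fully open); "grasp_force": force on a finger pad.
Only numpy, scipy, OpenCV 4.12 (cv2) and the standard library are available. Lean on these libraries where they do the work, as an engineer would, in place of code of your own. Each camera call takes 0.05 s, during which the arm holds its last target. There are 200 camera calls.

## Working session

There is one attempt and no reset: what is moved stays moved. The work goes in short steps, Python scripts to look and compute and a tool call to move; the robot and the scene stay as the last step left them, time stands still between calls to the robot, and variables do not carry over. Pictures are saved under pics/ and viewed, at most 10 in all, crops included, and the job is handed in when it is done.

Besides the shell and the picture viewer there is one more tool, called after "Call:" as name(argument=value, ...) on one line, values as JSON. move_arm: Moves the arm, as the interface text tells. Its arguments: {"type":"object","properties":{"translation":{"type":"array","items":{"type":"array","items":{"type":"number"}}},"angular":{"type":"array","items":{"type":"array","items":{"type":"number"}}},"fingers":{"type":"array","items":{"type":"number"}},"grip_force":{"type":"number"}},"required":["translation","angular","fingers"]}

```bash
mkdir -p pics; python3 - <<'E'
from bench import env, imaging
import cv2, numpy as np
for n in ("scene","top"):
    im=imaging.get_image(n); cv2.imwrite(f"pics/{n}0.png",im)
    p=imaging.camera_params(n); V=np.array(p["view"]); print(n,p["fx"],-V[:3,:3].T@V[:3,3],V[2,:3])
a=np.hstack([cv2.imread("pics/scene0.png"),cv2.imread("pics/top0.png")])
print(env.grip_depth, env.observe())
E
```

```text
scene 491.18649026227075 [-0.65479819 -0.91324057  1.18820055] [ 0.62898043  0.48653571 -0.6063552 ]
top 401.33684911267585 [2.29166999e-01 1.92549284e-04 1.36656926e+00] [ 0.20691505 -0.01640047 -0.97822144]
0.0188 {'time_s': 0.1, 'qpos': array([ 1.13931329,  0.60004676, -0.00253512,  1.60002284,  0.00180278,
        0.94288118, -0.0797769 ]), 'dq': array([ 0.00066543, -0.00155329, -0.00067431, -0.00026936,  0.00143885,
       -0.00261508,  0.00223596]), 'joint_torque': array([ 3.35056691e-03, -7.66554594e+01,  1.50123104e+00, -2.52938926e+01,
       -5.23644069e-02,  1.35746153e-02,  7.63165531e-05]), 'position': array([ 0.25167265, -0.67942168,  0.18255494]), 'eef_rot': array([ 9.84300375e-01,  1.76500176e-01, -1.84999149e-04, -6.52341403e-04]), 'ft_force': array([-0.20124968,  0.421012  ,  0.48188356]), 'ft_torque': array([-0.00903868, -0.01842532,  0.02734411]), 'grasp_force': 0.0, 'gripper_width': 1.0004623807235418}
```

View pics/scene0.png

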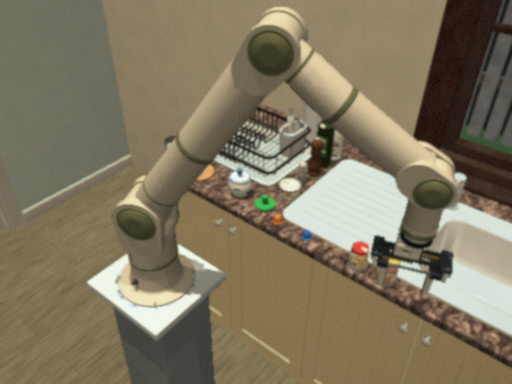

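View pics/top0.png

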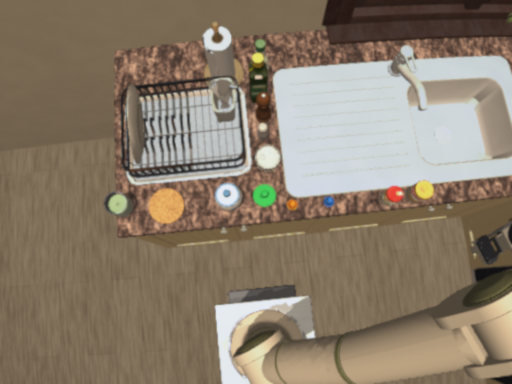

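The top view shows the mat at about (166,205), the pot with the blue-knobbed lid at (228,195) and the orange capsule at (292,204). Things I could mistake for the targets:
- **Lid:** green lid (264,194) and white saucer (267,157).
- **Capsule:** blue capsule (329,201) and the honey jar's red cap (395,193).
- **Mat:** candle (118,204).

I'm choosing the white disc with the blue knob at (228,195), the orange capsule at (292,204) and the brown mat at (166,205). I'll check these in a close crop.

```bash
cat > h.py <<'E'
import numpy as np, cv2
from bench import env, imaging
from scipy.spatial.transform import Rotation as R
def ray(n,px,z,p=None):
    p=p or imaging.camera_params(n); V=np.array(p["view"])
    K=np.array([[p["fx"],0,p["cx"]],[0,p["fy"],p["cy"]],[0,0,1]])
    u=cv2.undistortPoints(np.array([[px]],float),K,np.array(p["dist_coeffs"]))[0,0]
    d=V[:3,:3].T@np.array([u[0],u[1],1]); c=-V[:3,:3].T@V[:3,3]
    return c+d*(z-c[2])/d[2]
def blob(im,hlo,hhi,box,smin=110,vmin=60):
    x0,y0,x1,y1=box; h=cv2.cvtColor(im[y0:y1,x0:x1],cv2.COLOR_BGR2HSV)
    m=cv2.inRange(h,(hlo,smin,vmin),(hhi,255,255))
    n,l,s,c=cv2.connectedComponentsWithStats(m)
    i=1+np.argmax(s[1:,4]); return c[i]+[x0,y0], s[i]+[x0,y0,0,0,0]
def rel(target,yaw=None):
    "shift in tool axes, mm, from the measured pose to a world TCP target"
    s=env.observe(); return R.from_quat(s["eef_rot"]).inv().apply(np.array(target)-s["position"])*1000
E
python3 - <<'E'
from h import *
im=cv2.imread("pics/top0.png")
cv2.imwrite("pics/crop0.png",cv2.resize(im[140:230,100:350],None,fx=3.2,fy=3.2,interpolation=cv2.INTER_CUBIC))
for n,h,b,z in (("knob",(95,130),(215,182,242,208),.115),("orange",(3,18),(283,195,302,214),.014),("blue",(95,130),(318,190,340,212),.014),("mat",(5,25),(145,185,188,226),.008),("green",(45,80),(250,180,280,210),.02)):
    c,s=blob(im,*h,b); print(n,c.round(1),s,ray("top",c,z).round(3))
for n,c,z in (("candle",(118,204),.09),("honey",(395,194),.086),("yellow",(424,189),.09)): print(n,ray("top",c,z).round(3))
E
```

```text
Traceback (most recent call last):
  File "h.py", line 14, in blob
    i=1+np.argmax(s[1:,4]); return c[i]+[x0,y0], s[i]+[x0,y0,0,0,0]
        ~~~~~~~~~^^^^^^^^^
ValueError: attempt to get argmax of an empty sequence
```

View pics/crop0.png

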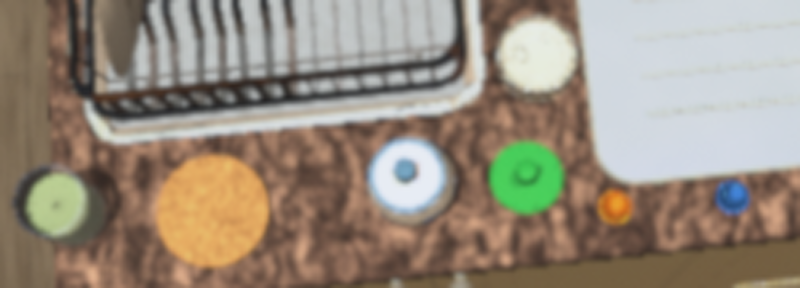

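The crop confirms it: the blue knob on a white disc is at (226.9,193.1) in full-image pixels, the cork mat at (166.3,205.6), and the orange capsule at (292.2,204.5). The green lid at (264.5,195) is the decoy.

```bash
python3 - <<'E'
from h import *
P={}
for n,c,z in (("knob",(226.9,193.3),.105),("disc",(227.2,195.5),.081),("mat",(166.3,205.6),.008),("orange",(292.2,204.5),.018),("blue",(329,201.2),.018),("green",(264.7,195.5),.01),("candle",(118,204),.085),("honey",(395,194),.086),("yellow",(424,189),.09),("rack edge",(228,175),.1)):
    P[n]=ray("top",c,z); print(n,P[n].round(3))
s=env.observe(); print(R.from_quat(s["eef_rot"]).as_matrix().round(3))
print(rel(P["knob"]+[0,0,.1]).round())
V=np.array(imaging.camera_params("wrist")["view"]); print("wristcam",(-V[:3,:3].T@V[:3,3]-s["position"]).round(3),V.round(2)[:3,:3], imaging.camera_params("wrist")["fx"])
E
```

```text
knob [0.499 0.079 0.105]
disc [0.497 0.08  0.081]
mat [0.498 0.298 0.008]
orange [ 0.456 -0.134  0.018]
blue [ 0.454 -0.261  0.018]
green [ 0.498 -0.044  0.01 ]
candle [0.504 0.443 0.085]
honey [ 0.444 -0.471  0.086]
yellow [ 0.45  -0.572  0.09 ]
rack edge [0.56 0.07 0.1 ]
[[ 0.938  0.347 -0.001]
 [ 0.347 -0.938  0.001]
 [-0.    -0.001 -1.   ]]
[ 495. -625.  -22.]
wristcam [0.078 0.027 0.202] [[ 0.35 -0.94 -0.  ]
 [-0.9  -0.33  0.29]
 [-0.28 -0.1  -0.96]] 313.87610598128435
```

Call:
move_arm(translation=[[24,-31,-10],[49,-62,-20],[74,-93,-30],[99,-125,-30],[124,-156,-30]], angular=[[0,0,0],[0,0,0],[0,0,0],[0,0,0],[0,0,0]], fingers=[-1,-1,-1,-1,-1])

```text
time_s: 0.52
position: [0.3142, -0.4887, 0.2136]
eef_rot: [0.984, 0.176, 0.0, 0.0]
ft_force: [0.7, 0.2, -0.0]
gripper_width: 0.998
grasp_force: 0.0
```

Call:
move_arm(translation=[[25,-31,0],[50,-62,0],[75,-93,0],[100,-125,0],[125,-156,0]], angular=[[0,0,0],[0,0,0],[0,0,0],[0,0,0],[0,0,0]], fingers=[-1,-1,-1,-1,-1])

```text
time_s: 0.93
position: [0.3769, -0.2988, 0.2132]
eef_rot: [0.984, 0.176, -0.0, -0.0]
ft_force: [0.6, -1.0, -0.0]
gripper_width: 1.005
grasp_force: 0.0
```

Call:
move_arm(translation=[[25,-31,0],[50,-62,0],[75,-93,0],[100,-125,0],[125,-156,0]], angular=[[0,0,0],[0,0,0],[0,0,0],[0,0,0],[0,0,0]], fingers=[-1,-1,-1,-1,-1])

```text
time_s: 1.35
position: [0.44, -0.1091, 0.2133]
eef_rot: [0.984, 0.176, -0.0, 0.0]
ft_force: [-0.2, -1.0, 0.0]
gripper_width: 1.004
grasp_force: 0.0
```

Call:
move_arm(translation=[[24,-31,0],[48,-62,0],[72,-93,0],[96,-125,0],[120,-156,0]], angular=[[0,0,5],[0,0,10],[0,0,15],[0,0,20.3],[0,0,20.3]], fingers=[-1,-1,-1,-1,-1])

```text
time_s: 1.77
position: [0.4983, 0.0789, 0.2132]
eef_rot: [1.0, -0.003, -0.0, 0.0]
ft_force: [0.5, -0.0, -0.4]
gripper_width: 1.001
grasp_force: 0.0
```

```bash
python3 - <<'E'
from h import *
p=imaging.camera_params("wrist"); im=imaging.get_image("wrist"); cv2.imwrite("pics/w1.png",im)
np.save("w1.npy",p,allow_pickle=True); print(env.observe()["position"],env.observe()["time_s"])
E
```

```text
[0.50076715 0.08758054 0.21346211] 1.8167
```

View pics/w1.png

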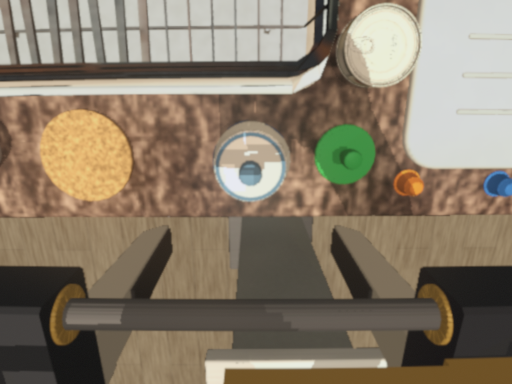

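The wrist view shows the knob at (250,172) on the disc centred at (251,166), the mat at (87,154) and the orange capsule at (409,183). The arm was still settling, so I'll measure again now.

```bash
python3 - <<'E'
from h import *
imaging.get_image("wrist")
p=imaging.camera_params("wrist"); im=imaging.get_image("wrist"); cv2.imwrite("pics/w2.png",im)
s=env.observe(); print(s["position"].round(4),s["eef_rot"].round(4))
P={}
for n,h,b,z,sm in (("knob",(85,125),(215,145,290,195),.105,60),("orange",(3,18),(385,160,435,205),.014,170),("mat",(8,25),(25,95,150,215),.008,90),("green",(45,80),(300,110,385,195),.0,110)):
    try:
        c,st=blob(im,*h,b,smin=sm); P[n]=ray("wrist",c,z,p); print(n,c.round(1),st,P[n].round(4))
    except Exception as e: print(n,e)
m=cv2.inRange(cv2.cvtColor(im,cv2.COLOR_BGR2HSV),(8,90,60),(25,255,255)); m[:, 150:]=0
cs=max(cv2.findContours(m,0,2)[0],key=cv2.contourArea); e=cv2.fitEllipse(cs);print("mat ell",e,ray("wrist",e[0],.008,p).round(4))
print("disc by eye",ray("wrist",(251,165.5),.081,p).round(4))
cv2.imwrite("pics/w2c.png",cv2.resize(im[100:220],None,fx=1.5,fy=1.5))
E
```

```text
[0.4986 0.0802 0.2129] [ 1.0e+00  3.3e-03 -2.0e-04 -4.0e-04]
knob [248.9 177.7] [246 175   7   6  15] [0.4993 0.085  0.105 ]
orange [411.2 186.6] [397 173  30  26 594] [ 0.465  -0.1318  0.014 ]
mat [ 87.  154.8] [   25    95   125   120 14667] [0.5028 0.3007 0.008 ]
green [348.6 156.5] [ 319  127   61   60 2839] [ 0.5021 -0.0477  0.    ]
mat ell ((86.92317199707031, 155.35992431640625), (136.07041931152344, 203.8768768310547), 92.67466735839844) [0.5021 0.301  0.008 ]
disc by eye [0.5066 0.083  0.081 ]
```

View pics/w2c.png

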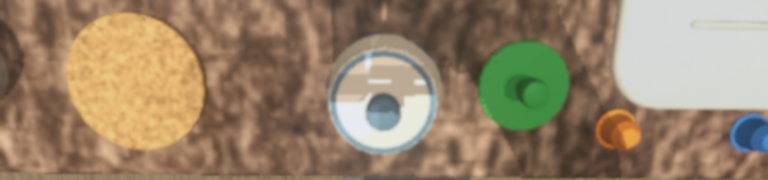

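The crop puts the knob at (254.7,174), the disc centre at (255.7,167.7), the mat at (90.7,154) and the orange capsule at about (412,187). The mat blob leaked into the background, so I'm using these pixels instead.

```bash
python3 - <<'E'
from h import *
for n,c,z in (("knob",(254.7,174),.107),("disc",(255.7,167.7),.0805),("mat",(90.7,154),.008),("orange flange",(409.5,186.3),.002),("orange top",(418,190),.028)):
    print(n,ray("wrist",c,z).round(4))
print(env.observe()["position"])
E
```

```text
knob [0.5026 0.0753 0.107 ]
disc [0.5029 0.074  0.0805]
mat [0.5032 0.2912 0.008 ]
orange flange [ 0.4599 -0.1399  0.002 ]
orange top [ 0.4626 -0.1381  0.028 ]
[0.49857979 0.08022509 0.21293906]
```

Call:
move_arm(translation=[[4,5,25],[4,5,55],[4,5,85],[4,5,105],[4,5,105]], angular=[[0,0,0],[0,0,0],[0,0,0],[0,0,0],[0,0,0]], fingers=[-1,-1,-1,-1,-1])

```text
time_s: 2.33
position: [0.4995, 0.0697, 0.105]
eef_rot: [1.0, -0.0, -0.003, 0.001]
ft_force: [-0.3, 0.6, -0.4]
gripper_width: 0.999
grasp_force: 0.0
```

Call:
move_arm(translation=[[0,0,10],[0,0,20],[0,0,20],[0,0,20],[0,0,20]], angular=[[0,0,0],[0,0,0],[0,0,0],[0,0,0],[0,0,0]], fingers=[-1,-1,-0.3,-0.3,-0.3], grip_force=15)

```text
time_s: 2.75
position: [0.5027, 0.0719, 0.089]
eef_rot: [1.0, 0.0, 0.0, -0.0]
ft_force: [-1.2, -1.3, 0.6]
gripper_width: 0.834
grasp_force: 0.0
```

Call:
move_arm(translation=[[0,-3,0],[0,-3,0],[0,-3,0],[0,-3,0],[0,-3,0]], angular=[[0,0,0],[0,0,0],[0,0,0],[0,0,0],[0,0,0]], fingers=[0.1,0.3,0.3,0.3,0.3])

```text
time_s: 3.17
position: [0.5024, 0.0749, 0.0885]
eef_rot: [1.0, 0.0, 0.0, -0.0]
ft_force: [0.2, 0.2, -0.2]
gripper_width: 0.477
grasp_force: 0.0
```

Call:
move_arm(translation=[[0,0,0],[0,0,0],[0,0,0],[0,0,0],[0,0,0]], angular=[[0,0,0],[0,0,0],[0,0,0],[0,0,0],[0,0,0]], fingers=[1,1,1,1,1], grip_force=15)

```text
time_s: 3.58
position: [0.5023, 0.0749, 0.0883]
eef_rot: [1.0, 0.0, -0.0, 0.0]
ft_force: [-0.7, 0.1, 0.3]
gripper_width: 0.119
grasp_force: 0.0
```

Call:
move_arm(translation=[[0,0,0],[0,0,0],[0,0,0],[0,0,0],[0,0,0]], angular=[[0,0,0],[0,0,0],[0,0,0],[0,0,0],[0,0,0]], fingers=[1,1,1,1,1])

```text
time_s: 4.0
position: [0.5023, 0.0749, 0.0883]
eef_rot: [1.0, 0.0, -0.0, 0.0]
ft_force: [0.2, 0.2, 0.1]
gripper_width: 0.001
grasp_force: 0.0
```

The fingers shut with nothing between them, so I'll look.

```bash
python3 - <<'E'
from h import *
a=imaging.get_image("wrist"); b=imaging.get_image("scene")
b=cv2.resize(b[150:230,200:300],(480,384),interpolation=cv2.INTER_CUBIC)
cv2.imwrite("pics/w3.png",cv2.resize(np.hstack([a,b[:, :]]),None,fx=.8,fy=.8))
E
```

```text
(no output)
```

View pics/w3.png

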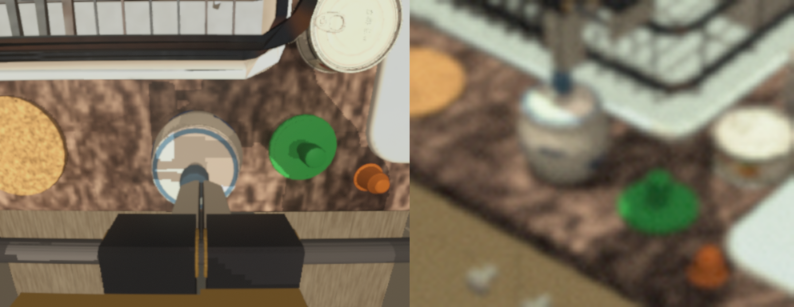

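The fingers closed on the robot's side of the knob. The knob is ahead at about (244,215) and the disc centre at about (246,208). I'll triangulate before correcting.

```bash
python3 - <<'E'
from h import *
s=env.observe(); print(s["position"],s["qpos"].round(3))
for n,c,z in (("disc",(246,208),.0805),("disc z.06",(246,208),.06),("knob",(244,215),.107),("mat",None,0),("green disc",(378.5,184),.012),("orange flange",(462,222),.002)):
    if c: print(n,ray("wrist",c,z).round(4))
p=imaging.camera_params("wrist");V=np.array(p["view"]);K=np.array([[p["fx"],0,p["cx"]],[0,p["fy"],p["cy"]],[0,0,1]])
def pr(q): return cv2.projectPoints(np.array([q],float),cv2.Rodrigues(V[:3,:3])[0],V[:3,3],K,np.array(p["dist_coeffs"]))[0].ravel().round(1)
print("cam",-V[:3,:3].T@V[:3,3],"tip px",pr(s["position"]),p["fx"],p["cx"],p["cy"])
# scene-camera check: disc/knob px from zoomed crop
for n,c,z in (("disc",((563-410)/.8/4.8+200,100/.8/4.8+150),.081),("knob",((562-410)/.8/4.8+200,85/.8/4.8+150),.105)): print("scene",n,ray("scene",c,z).round(4))
E
```

```text
[0.50228421 0.07492431 0.08827386] [-0.173  0.487 -0.12   2.174  0.121  0.487 -1.957]
disc [0.5065 0.077  0.0805]
disc z.06 [0.4988 0.0774 0.06  ]
knob [0.5117 0.0778 0.107 ]
green disc [ 0.5045 -0.0445  0.012 ]
orange flange [ 0.462  -0.1386  0.002 ]
cam [0.58486264 0.07324033 0.28984085] tip px [248.9 217.6] 313.87610598128435 251.08496572775385 188.82435393543753
scene disc [0.5035 0.0768 0.081 ]
scene knob [0.497  0.0723 0.105 ]
```

```bash
python3 - <<'E'
from h import *
s=env.observe(); T=s["position"]
def proj(n,q):
    p=imaging.camera_params(n);V=np.array(p["view"]);K=np.array([[p["fx"],0,p["cx"]],[0,p["fy"],p["cy"]],[0,0,1]])
    return cv2.projectPoints(np.array([q],float),cv2.Rodrigues(V[:3,:3])[0],V[:3,3],K,np.array(p["dist_coeffs"]))[0].ravel()
out=[]
for n,x0,y0,w,h,f in (("wrist",180,140,134,128,3),("scene",215,155,45,60,6.4)):
    im=imaging.get_image(n); c=cv2.resize(im[y0:y0+h,x0:x0+w],(int(w*f) if n=="wrist" else 288,384),interpolation=cv2.INTER_CUBIC)
    for q,col in ((T,(0,0,255)),([.503,.076,.105],(0,255,255))):
        u=((proj(n,q)-[x0,y0])*f); print(n,u); cv2.drawMarker(c,tuple(int(a) for a in u),col,cv2.MARKER_CROSS,10,1)
    out.append(c)
cv2.imwrite("pics/z.png",np.hstack(out))
E
```

```text
wrist [206.72728991 232.84945419]
wrist [201.07213811 259.56738654]
scene [159.98560758 126.86729185]
scene [159.11576788 102.80090257]
```

View pics/z.png

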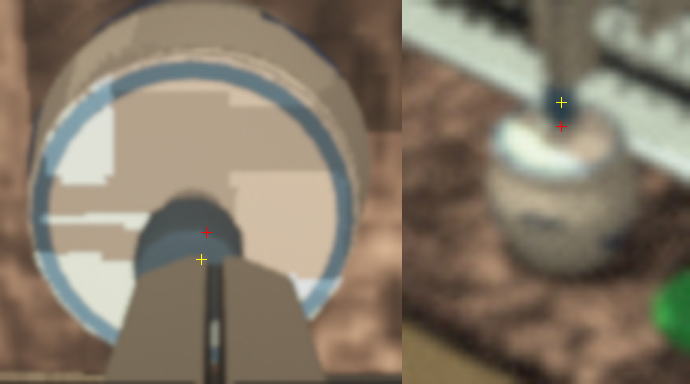

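The reported TCP (red cross) lies below the visible fingertips. The tips end at about (252,226), roughly 25–30 mm higher, just above the knob, and the knob sits about 5 mm to +y. I'll open part-way, re-centre and go down in small steps while watching the force.

Call:
move_arm(translation=[[0,0,-8],[0,0,-8],[1,-5,-8],[1,-5,-8],[1,-5,-8]], angular=[[0,0,0],[0,0,0],[0,0,0],[0,0,0],[0,0,0]], fingers=[0,0,0,0,0])

```text
time_s: 4.62
position: [0.5034, 0.0804, 0.0964]
eef_rot: [1.0, 0.001, 0.0, -0.0]
ft_force: [0.7, -0.8, -0.0]
gripper_width: 0.315
grasp_force: 0.0
```

Call:
move_arm(translation=[[0,0,3],[0,0,6],[0,0,9],[0,0,12],[0,0,14]], angular=[[0,0,0],[0,0,0],[0,0,0],[0,0,0],[0,0,0]], fingers=[0,0,0,0,0])

```text
time_s: 5.03
position: [0.5031, 0.0798, 0.0817]
eef_rot: [1.0, 0.0, -0.0, 0.0]
ft_force: [0.4, 0.2, 0.2]
gripper_width: 0.498
grasp_force: 0.0
```

```bash
python3 - <<'E'
from h import *
s=env.observe(); print(s["position"].round(4),s["ft_force"].round(2),s["gripper_width"])
a=imaging.get_image("wrist"); b=imaging.get_image("scene")
print(env.observe()["position"].round(4))
cv2.imwrite("pics/z2.png",np.hstack([cv2.resize(a[140:268,150:334],None,fx=2.6,fy=3,interpolation=2),cv2.resize(b[155:215,215:260],(288,384),interpolation=2)]))
E
```

```text
[0.5031 0.0798 0.0817] [0.43 0.22 0.2 ] 0.49806893819385245
[0.503  0.0798 0.0818]
```

View pics/z2.png

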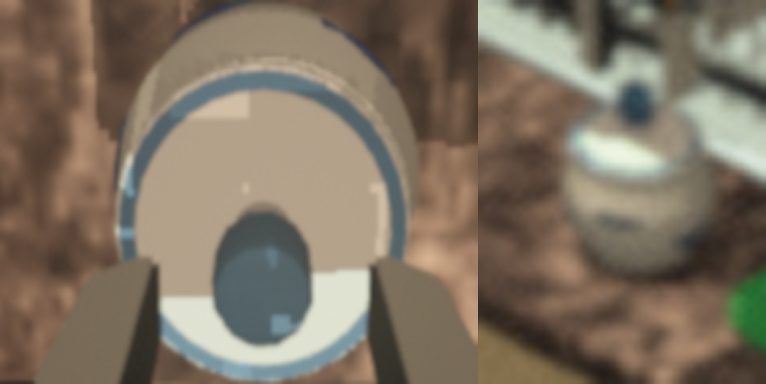

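The knob (column 262) is now centred between the fingers (157 and 372). From the finger gap in pixels, the true tips are about 30–36 mm above the reported TCP, still around knob-top level. I'll keep going down, watching the force.

Call:
move_arm(translation=[[1,0,4],[1,0,8],[1,0,12],[1,0,15],[1,0,15]], angular=[[0,0,0],[0,0,0],[0,0,0],[0,0,0],[0,0,0]], fingers=[0,0,0,0,0])

```text
time_s: 5.55
position: [0.5039, 0.0799, 0.0666]
eef_rot: [1.0, 0.0, -0.001, 0.0]
ft_force: [-0.6, -0.5, -0.6]
gripper_width: 0.501
grasp_force: 0.0
```

Call:
move_arm(translation=[[0,0,3],[0,0,6],[0,0,9],[0,0,9],[0,0,9]], angular=[[0,0,0],[0,0,0],[0,0,0],[0,0,0],[0,0,0]], fingers=[0,0,0,0,0])

```text
time_s: 5.97
position: [0.5042, 0.0799, 0.0581]
eef_rot: [1.0, 0.0, -0.0, 0.0]
ft_force: [0.0, -0.2, 0.5]
gripper_width: 0.496
grasp_force: 0.0
```

```bash
python3 - <<'E'
from h import *
a=imaging.get_image("wrist"); b=imaging.get_image("scene")
cv2.imwrite("pics/z3.png",np.hstack([cv2.resize(a[140:268,150:334],None,fx=2.6,fy=3,interpolation=2),cv2.resize(b[155:215,215:260],(288,384),interpolation=2)]))
E
```

```text
(no output)
```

View pics/z3.png

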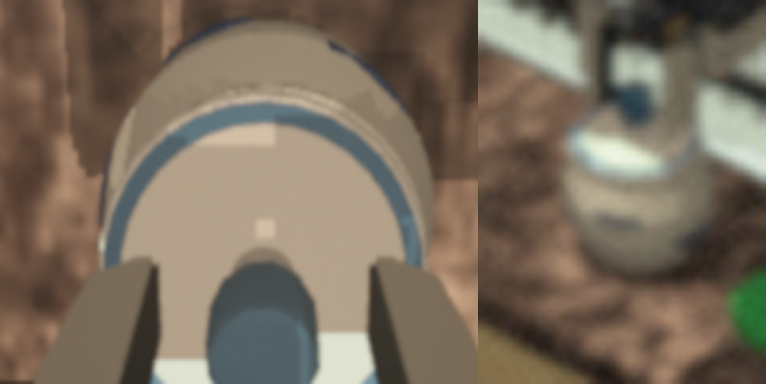

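TCP now reads 0.058 with no contact, below the disc top, so the TCP offset is confirmed. The knob (column 262) sits between the fingers, so I'm closing.

Call:
move_arm(translation=[[0,0,0],[0,0,0],[0,0,0],[0,0,0],[0,0,0]], angular=[[0,0,0],[0,0,0],[0,0,0],[0,0,0],[0,0,0]], fingers=[0.3,0.5,0.8,0.8,0.8], grip_force=20)

```text
time_s: 6.48
position: [0.5044, 0.08, 0.0584]
eef_rot: [1.0, 0.0, 0.0, -0.0]
ft_force: [-0.1, -0.8, 0.4]
gripper_width: 0.25
grasp_force: 20.0
```

Call:
move_arm(translation=[[0,0,0],[0,0,0],[0,0,0],[0,0,0],[0,0,0]], angular=[[0,0,0],[0,0,0],[0,0,0],[0,0,0],[0,0,0]], fingers=[1,1,1,1,1])

```text
time_s: 6.9
position: [0.5043, 0.08, 0.0583]
eef_rot: [1.0, 0.0, 0.0, -0.0]
ft_force: [0.2, 0.2, 2.3]
gripper_width: 0.254
grasp_force: 20.0
```

Gripped at 0.254 × 93 ≈ 23.6 mm, which is the knob. Lifting, then across 216 mm to the mat.

Call:
move_arm(translation=[[0,0,-5],[0,0,-12],[0,0,-22],[0,0,-32],[0,0,-40]], angular=[[0,0,0],[0,0,0],[0,0,0],[0,0,0],[0,0,0]], fingers=[1,1,1,1,1])

```text
time_s: 7.32
position: [0.5046, 0.0799, 0.0998]
eef_rot: [1.0, 0.0, 0.0, -0.0]
ft_force: [-0.3, 0.9, -1.4]
gripper_width: 0.253
grasp_force: 20.0
```

Call:
move_arm(translation=[[0,-15,0],[0,-40,0],[0,-68,0],[0,-95,0],[0,-120,0]], angular=[[0,0,0],[0,0,0],[0,0,0],[0,0,0],[0,0,0]], fingers=[1,1,1,1,1])

```text
time_s: 7.73
position: [0.5044, 0.2015, 0.0993]
eef_rot: [1.0, 0.0, 0.0, -0.0]
ft_force: [0.5, -0.9, -0.7]
gripper_width: 0.253
grasp_force: 20.0
```

Call:
move_arm(translation=[[0,-28,0],[0,-55,0],[0,-80,0],[0,-96,0],[0,-96,0]], angular=[[0,0,0],[0,0,0],[0,0,0],[0,0,0],[0,0,0]], fingers=[1,1,1,1,1])

```text
time_s: 8.15
position: [0.5038, 0.3004, 0.099]
eef_rot: [1.0, 0.002, 0.0, -0.001]
ft_force: [0.5, 0.2, -0.9]
gripper_width: 0.254
grasp_force: 20.0
```

```bash
python3 - <<'E'
from h import *
imaging.get_image("top");a=imaging.get_image("wrist"); t=imaging.get_image("top")
s=env.observe(); print(s["position"].round(4),s["eef_rot"].round(3),s["ft_force"].round(2),s["gripper_width"],s["time_s"])
cv2.imwrite("pics/z4.png",np.hstack([a,cv2.resize(t[160:250,100:160+100][:, :70],(280,384),interpolation=2)]))
E
```

```text
[0.5041 0.2946 0.0985] [ 1.    -0.    -0.     0.001] [ 0.29 -0.64 -1.75] 0.25035458174960595 8.3
```

View pics/z4.png

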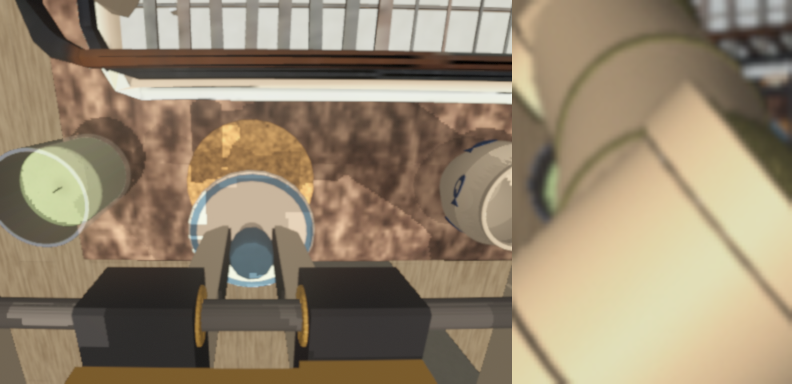

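The lid is held upright. Its disc spans columns 190–314 and the mat 188–314, so it's centred in y. Next I'll check x from the mat's far edge at (251,121).

```bash
python3 - <<'E'
from h import *
print("mat c", (ray("wrist",(251,121),.008)-[.062,0,0]).round(4), "L,R at row 175",ray("wrist",(188,178),.008).round(4),ray("wrist",(314,178),.008).round(4))
z=.0985-.0583+.069+.012
print("lid far edge", (ray("wrist",(251,172),z-.001)-[.04,0,0]).round(4),"lidLR",ray("wrist",(190,227),z).round(4),ray("wrist",(314,227),z).round(4))
E
```

```text
mat c [0.5001 0.2932 0.008 ] L,R at row 175 [0.5082 0.354  0.008 ] [0.5082 0.2325 0.008 ]
lid far edge [0.502  0.2932 0.1202] lidLR [0.5072 0.331  0.1212] [0.5072 0.2541 0.1212]
```

Call:
move_arm(translation=[[-2,0,15],[-2,0,35],[-2,0,55],[-2,0,75],[-2,0,85]], angular=[[0,0,0],[0,0,0],[0,0,0],[0,0,0],[0,0,0]], fingers=[1,1,1,1,1])

```text
time_s: 8.72
position: [0.5017, 0.2934, 0.0116]
eef_rot: [1.0, -0.001, -0.001, 0.001]
ft_force: [-0.1, -0.5, -2.2]
gripper_width: 0.256
grasp_force: 20.0
```

Call:
move_arm(translation=[[0,0,3],[0,0,6],[0,0,9],[0,0,11],[0,0,11]], angular=[[0,0,0],[0,0,0],[0,0,0],[0,0,0],[0,0,0]], fingers=[1,1,1,1,1])

```text
time_s: 9.13
position: [0.5024, 0.296, 0.0027]
eef_rot: [1.0, 0.0, 0.0, -0.0]
ft_force: [0.3, 0.4, -1.6]
gripper_width: 0.254
grasp_force: 20.0
```

Call:
move_arm(translation=[[0,0,1],[0,0,2],[0,0,3],[0,0,3],[0,0,3]], angular=[[0,0,0],[0,0,0],[0,0,0],[0,0,0],[0,0,0]], fingers=[1,1,1,1,1])

```text
time_s: 9.55
position: [0.5022, 0.2959, -0.0007]
eef_rot: [1.0, 0.0, -0.0, 0.0]
ft_force: [0.0, -0.5, -0.4]
gripper_width: 0.25
grasp_force: 20.0
```

Call:
move_arm(translation=[[0,0,1],[0,0,1],[0,0,2],[0,0,2],[0,0,2]], angular=[[0,0,0],[0,0,0],[0,0,0],[0,0,0],[0,0,0]], fingers=[1,1,1,1,1])

```text
time_s: 9.97
position: [0.5022, 0.296, -0.0025]
eef_rot: [1.0, 0.0, 0.0, -0.0]
ft_force: [-0.1, 0.0, 3.0]
gripper_width: 0.256
grasp_force: 20.0
```

Contact: the force went from -2 N to +3 N. Releasing, holding open for a while, then retreating upward.

Call:
move_arm(translation=[[0,0,0],[0,0,0],[0,0,0],[0,0,0],[0,0,0]], angular=[[0,0,0],[0,0,0],[0,0,0],[0,0,0],[0,0,0]], fingers=[0.3,0.0,0.0,0.0,0.0])

```text
time_s: 10.38
position: [0.5022, 0.2959, -0.0028]
eef_rot: [1.0, 0.0, -0.0, 0.0]
ft_force: [0.3, -0.2, -0.2]
gripper_width: 0.497
grasp_force: 0.0
```

Call:
move_arm(translation=[[0,0,-10],[0,0,-30],[0,0,-65],[0,0,-100],[0,0,-130]], angular=[[0,0,0],[0,0,0],[0,0,0],[0,0,0],[0,0,0]], fingers=[0,0,0,0,0])

```text
time_s: 10.8
position: [0.5022, 0.2959, 0.1299]
eef_rot: [1.0, 0.0, 0.0, -0.0]
ft_force: [0.2, 0.8, 0.4]
gripper_width: 0.497
grasp_force: 0.0
```

```bash
python3 - <<'E'
from h import *
imaging.get_image("wrist");a=imaging.get_image("wrist");cv2.imwrite("pics/z5.png",a)
s=env.observe(); print(s["position"].round(4),s["ft_force"].round(2),s["gripper_width"],s["time_s"])
# mat outline and knob blob, by colour
h=cv2.cvtColor(a,cv2.COLOR_BGR2HSV)
def big(m,name,z):
    cs=cv2.findContours(m,0,2)[0]
    for c in sorted(cs,key=cv2.contourArea)[::-1][:2]: print(name,cv2.contourArea(c),cv2.boundingRect(c),ray("wrist",np.mean([c.min((0,1)),c.max((0,1))],0),z).round(4))
w=np.zeros(a.shape[:2],np.uint8); w[100:270,130:380]=255
big(cv2.inRange(h,(8,120,120),(28,255,255))&w,"cork",.008)
big(cv2.inRange(h,(90,50,30),(120,255,255))&w,"blue",.044)
E
```

```text
[0.5046 0.2974 0.1328] [ 0.6  -0.11  0.32] 0.4996010092454179 10.9
cork 3292.0 (195, 118, 112, 102) [0.5107 0.2972 0.008 ]
cork 25.5 (283, 199, 9, 12) [0.4701 0.257  0.008 ]
blue 0.0 (287, 172, 1, 1) [0.5156 0.2622 0.044 ]
```

Moving over the orange capsule at about (0.461, -0.136).

Call:
move_arm(translation=[[0,38,-10],[0,76,-20],[0,114,-20],[0,152,-20],[0,190,-20]], angular=[[0,0,0],[0,0,0],[0,0,0],[0,0,0],[0,0,0]], fingers=[0,0,0,0,0])

```text
time_s: 11.32
position: [0.5018, 0.1042, 0.1476]
eef_rot: [1.0, 0.001, 0.0, 0.0]
ft_force: [0.9, -0.1, 0.4]
gripper_width: 0.5
grasp_force: 0.0
```

Call:
move_arm(translation=[[-8,38,0],[-16,76,0],[-24,114,0],[-32,152,0],[-40,190,0]], angular=[[0,0,0],[0,0,0],[0,0,0],[0,0,0],[0,0,0]], fingers=[0,0,0,0,0])

```text
time_s: 11.73
position: [0.4613, -0.0858, 0.1474]
eef_rot: [1.0, 0.0, -0.0, 0.0]
ft_force: [0.8, -0.3, -0.6]
gripper_width: 0.502
grasp_force: 0.0
```

Call:
move_arm(translation=[[-1,30,0],[-1,52,0],[-1,52,0],[-1,52,0],[-1,52,0]], angular=[[0,0,0],[0,0,0],[0,0,0],[0,0,0],[0,0,0]], fingers=[0,0,0,0,0])

```text
time_s: 12.15
position: [0.4612, -0.1353, 0.1472]
eef_rot: [1.0, 0.0, -0.0, -0.0]
ft_force: [-0.4, 0.7, 0.0]
gripper_width: 0.496
grasp_force: 0.0
```

```bash
cat > o.py <<'E'
from h import *
imaging.get_image("wrist");a=imaging.get_image("wrist");cv2.imwrite("pics/z6.png",a)
s=env.observe(); print(s["position"].round(4),s["gripper_width"],s["time_s"])
h=cv2.cvtColor(a,cv2.COLOR_BGR2HSV); m=cv2.inRange(h,(3,175,90),(18,255,255))
m[270:]=0
for c in sorted(cv2.findContours(m,0,2)[0],key=cv2.contourArea)[::-1][:3]:
    x,y,w,hh=cv2.boundingRect(c); print(cv2.contourArea(c),(x,y,w,hh),"ctr@.014",ray("wrist",(x+w/2,y+hh/2),.014).round(4),"L,R flange",[ray("wrist",(u,y+hh/2),.004).round(4)[1] for u in (x,x+w)],"far",ray("wrist",(x+w/2,y),.002).round(4)[0])
E
python3 o.py
```

```text
[ 0.4615 -0.1347  0.1472] 0.5014687741245015 12.25
421.5 (236, 156, 32, 27) ctr@.014 [ 0.4636 -0.137   0.014 ] L,R flange [np.float64(-0.119), np.float64(-0.1551)] far 0.4762
```

Call:
move_arm(translation=[[-1,0,30],[-1,0,60],[-1,0,95],[-1,0,125],[-1,0,140]], angular=[[0,0,0],[0,0,0],[0,0,0],[0,0,0],[0,0,0]], fingers=[-0.3,-0.3,-0.3,-0.3,-0.3])

```text
time_s: 12.67
position: [0.4595, -0.1343, 0.0045]
eef_rot: [1.0, 0.002, -0.001, -0.001]
ft_force: [-0.1, 0.3, 0.2]
gripper_width: 0.649
grasp_force: 0.0
```

```bash
python3 o.py; python3 - <<'E'
from h import *
# finger inner edges along image rows near the tips
a=cv2.imread("pics/z6.png").astype(int)
for r in (226,232,240): 
    g=np.abs(np.diff(cv2.GaussianBlur(a.astype(np.uint8),(3,3),0)[r].astype(int),axis=0)).sum(1); k=[i for i in range(150,350) if g[i]>45]; print(r,k)
E
```

```text
[ 0.4591 -0.1343  0.005 ] 0.6490396728799092 12.7667
1689.5 (227, 188, 53, 54) ctr@.014 [ 0.4647 -0.1374  0.014 ] L,R flange [np.float64(-0.1191), np.float64(-0.1558)] far 0.4796
0.0 (250, 196, 1, 1) ctr@.014 [ 0.4776 -0.1354  0.014 ] L,R flange [np.float64(-0.135), np.float64(-0.1357)] far 0.4739
226 []
232 [193, 194, 307, 308]
240 [190, 191, 198, 310, 311]
```

Call:
move_arm(translation=[[2,2,6],[2,2,12],[2,2,18],[2,2,22],[2,2,22]], angular=[[0,0,0],[0,0,0],[0,0,0],[0,0,0],[0,0,0]], fingers=[-0.3,-0.3,-0.3,-0.3,-0.3])

```text
time_s: 13.18
position: [0.4624, -0.1381, -0.0149]
eef_rot: [1.0, 0.0, 0.0, -0.0]
ft_force: [-1.3, 0.0, 0.2]
gripper_width: 0.653
grasp_force: 0.0
```

Call:
move_arm(translation=[[0,0,1],[0,0,2],[0,0,3],[0,0,4],[0,0,4]], angular=[[0,0,0],[0,0,0],[0,0,0],[0,0,0],[0,0,0]], fingers=[-0.3,-0.3,-0.3,-0.3,-0.3])

```text
time_s: 13.6
position: [0.4624, -0.1381, -0.0187]
eef_rot: [1.0, 0.0, 0.0, 0.0]
ft_force: [0.5, -1.0, -0.2]
gripper_width: 0.649
grasp_force: 0.0
```

Call:
move_arm(translation=[[0,0,1],[0,0,2],[0,0,2],[0,0,2],[0,0,2]], angular=[[0,0,0],[0,0,0],[0,0,0],[0,0,0],[0,0,0]], fingers=[-0.2,0,0.2,0.5,0.8], grip_force=8)

```text
time_s: 14.02
position: [0.4624, -0.1381, -0.0207]
eef_rot: [1.0, 0.0, -0.0, 0.0]
ft_force: [-0.3, -0.2, 0.7]
gripper_width: 0.364
grasp_force: 0.0
```

Call:
move_arm(translation=[[0,0,0],[0,0,0],[0,0,0],[0,0,0],[0,0,0]], angular=[[0,0,0],[0,0,0],[0,0,0],[0,0,0],[0,0,0]], fingers=[0.8,0.8,0.8,0.8,0.8])

```text
time_s: 14.43
position: [0.4624, -0.1381, -0.0207]
eef_rot: [1.0, 0.0, -0.0, 0.0]
ft_force: [-1.0, -0.2, -0.0]
gripper_width: 0.294
grasp_force: 7.7
```

Holding at 27 mm. Lifting and checking it's retained.

Call:
move_arm(translation=[[0,0,-10],[0,0,-30],[0,0,-60],[0,0,-95],[0,0,-125]], angular=[[0,0,0],[0,0,0],[0,0,0],[0,0,0],[0,0,0]], fingers=[0.8,0.8,0.8,0.8,0.8])

```text
time_s: 14.85
position: [0.462, -0.138, 0.1067]
eef_rot: [1.0, 0.0, -0.0, 0.0]
ft_force: [0.2, -0.3, 0.2]
gripper_width: 0.29
grasp_force: 7.7
```

```bash
python3 o.py; python3 - <<'E'
from h import *
print(env.observe()["grasp_force"])
# pot mouth in pre-lid-off frame
E
```

```text
[ 0.4645 -0.1387  0.109 ] 0.29296132350283016 14.95
2466.5 (223, 204, 57, 61) ctr@.014 [ 0.4077 -0.1407  0.014 ] L,R flange [np.float64(-0.1103), np.float64(-0.1712)] far 0.4369
3.0 (189, 36, 6, 4) ctr@.014 [ 0.5939 -0.0889  0.014 ] L,R flange [np.float64(-0.0845), np.float64(-0.0899)] far 0.5976
7.692317636538064
```

The capsule came up with the gripper. Moving over the pot at (0.504, 0.079).

Call:
move_arm(translation=[[6,-30,0],[13,-68,0],[20,-105,0],[27,-143,0],[34,-180,0]], angular=[[0,0,0],[0,0,0],[0,0,0],[0,0,0],[0,0,0]], fingers=[0.8,0.8,0.8,0.8,0.8])

```text
time_s: 15.37
position: [0.4959, 0.0435, 0.1042]
eef_rot: [1.0, 0.0, -0.0, 0.0]
ft_force: [1.6, -0.2, 0.0]
gripper_width: 0.288
grasp_force: 7.7
```

Call:
move_arm(translation=[[4,-20,0],[8,-37,0],[8,-37,0],[8,-37,0],[8,-37,0]], angular=[[0,0,0],[0,0,0],[0,0,0],[0,0,0],[0,0,0]], fingers=[0.8,0.8,0.8,0.8,0.8])

```text
time_s: 15.78
position: [0.5036, 0.0778, 0.1041]
eef_rot: [1.0, -0.0, -0.001, 0.0]
ft_force: [-0.5, -0.6, 0.4]
gripper_width: 0.293
grasp_force: 7.7
```

```bash
python3 - <<'E'
from h import *
imaging.get_image("wrist");p=imaging.camera_params("wrist");a=imaging.get_image("wrist");cv2.imwrite("pics/z7.png",a)
print(env.observe()["position"].round(4),env.observe()["grasp_force"])
# white pot against brown counter: left/right edge of its rim by low saturation
h=cv2.cvtColor(a,cv2.COLOR_BGR2HSV); m=((h[...,1]<75)&(h[...,2]>90)).astype(np.uint8)*255; 
for r in range(110,222,10):
    x=np.flatnonzero(m[r,150:360])+150; print(r,(x.min(),x.max(),len(x)) if len(x) else None, [round(ray("wrist",(u,r),.075,p)[1],4) for u in (x.min(),x.max())] if len(x) else "", round(ray("wrist",(250,r),.075,p)[0],4))
E
```

```text
[0.5038 0.0773 0.1042] 7.692522534780437
110 None  0.5745
120 None  0.5675
130 None  0.5604
140 (np.int64(236), np.int64(265), 30) [np.float64(0.087), np.float64(0.0657)] 0.5531
150 (np.int64(216), np.int64(280), 65) [np.float64(0.1019), np.float64(0.0545)] 0.5457
160 (np.int64(208), np.int64(291), 84) [np.float64(0.1082), np.float64(0.0461)] 0.5381
170 (np.int64(202), np.int64(298), 97) [np.float64(0.113), np.float64(0.0405)] 0.5304
180 (np.int64(197), np.int64(300), 104) [np.float64(0.1172), np.float64(0.0387)] 0.5226
190 (np.int64(197), np.int64(302), 106) [np.float64(0.1176), np.float64(0.0368)] 0.5146
200 (np.int64(196), np.int64(301), 106) [np.float64(0.1188), np.float64(0.0371)] 0.5065
210 (np.int64(200), np.int64(299), 57) [np.float64(0.1161), np.float64(0.0383)] 0.4982
220 (np.int64(203), np.int64(295), 36) [np.float64(0.1141), np.float64(0.0411)] 0.4897
```

The rim is centred at y ≈ 0.0775 and x ≈ 0.505, so it's aligned. Lowering to the mouth and releasing.

Call:
move_arm(translation=[[1,0,12],[1,0,26],[1,0,40],[1,0,51],[1,0,51]], angular=[[0,0,0],[0,0,0],[0,0,0],[0,0,0],[0,0,0]], fingers=[0.8,0.8,0.8,0.8,0.8])

```text
time_s: 16.3
position: [0.5041, 0.0774, 0.0517]
eef_rot: [1.0, -0.001, -0.001, 0.001]
ft_force: [-0.6, -0.1, -0.2]
gripper_width: 0.287
grasp_force: 7.7
```

Call:
move_arm(translation=[[0,0,0],[0,0,0],[0,0,0],[0,0,0],[0,0,0]], angular=[[0,0,0],[0,0,0],[0,0,0],[0,0,0],[0,0,0]], fingers=[0.8,0.3,0.1,0.1,0.1])

```text
time_s: 16.72
position: [0.5056, 0.0789, 0.0539]
eef_rot: [1.0, 0.0, 0.0, -0.0]
ft_force: [0.7, -0.2, 0.4]
gripper_width: 0.444
grasp_force: 0.0
```

Call:
move_arm(translation=[[0,0,-15],[0,0,-45],[0,0,-80],[0,0,-110],[0,0,-130]], angular=[[0,0,0],[0,0,0],[0,0,0],[0,0,0],[0,0,0]], fingers=[0.1,0.1,0.1,0.1,0.1])

```text
time_s: 17.13
position: [0.506, 0.0791, 0.1865]
eef_rot: [1.0, 0.0, 0.001, -0.0]
ft_force: [0.0, 0.2, 0.6]
gripper_width: 0.449
grasp_force: 0.0
```

```bash
python3 o.py; python3 - <<'E'
from h import *
imaging.get_image("wrist");p=imaging.camera_params("wrist");a=imaging.get_image("wrist");cv2.imwrite("pics/z8.png",a)
h=cv2.cvtColor(a,cv2.COLOR_BGR2HSV); m=cv2.inRange(h,(3,150,60),(18,255,255)); m[270:]=0; m[:,:180]=0; m[:,330:]=0
c,s=blob(a,3,18,(190,110,320,260),smin=150); print(s,ray("wrist",c,.022,p))
# mat/lid ellipse: cork hue + what it encloses
m=cv2.inRange(h,(10,100,110),(26,255,255)); m[:,180:]=0; m[270:]=0
cs=max(cv2.findContours(cv2.morphologyEx(m,2,np.ones((3,3))),0,2)[0],key=cv2.contourArea); print("cork",cv2.boundingRect(cs))
b,s=blob(a,90,125,(20,100,170,240),smin=60,vmin=30); print("blue near mat",b,s,ray("wrist",b,.046,p))
E
```

```text
[0.5072 0.0793 0.187 ] 0.44738496415621876 17.2333
350.5 (239, 152, 27, 25) ctr@.014 [0.5072 0.0766 0.014 ] L,R flange [np.float64(0.0934), np.float64(0.0596)] far 0.5204
0.0 (253, 158, 1, 1) ctr@.014 [0.5146 0.0754 0.014 ] L,R flange [np.float64(0.0759), np.float64(0.0747)] far 0.5129
[238 150  28  27 590] [0.50965488 0.07736908 0.022     ]
cork (27, 116, 99, 98)Traceback (most recent call last):
  File "<stdin>", line 8, in <module>
  File "h.py", line 14, in blob
    i=1+np.argmax(s[1:,4]); return c[i]+[x0,y0], s[i]+[x0,y0,0,0,0]
        ~~~~~~~~~^^^^^^^^^
    return _wrapfunc(a, 'argmax', axis=axis, out=out, **kwds)
    return bound(*args, **kwds)
ValueError: attempt to get argmax of an empty sequence
```

The capsule stands at the pot's centre. One numeric check of the lid on the mat, using the same picture.

```bash
python3 - <<'E'
from h import *
a=cv2.imread("pics/z8.png"); h=cv2.cvtColor(a,cv2.COLOR_BGR2HSV)
m=cv2.inRange(h,(10,100,110),(26,255,255)); m[:,180:]=0; m[270:]=0
cs=max(cv2.findContours(cv2.morphologyEx(m,2,np.ones((3,3))),0,2)[0],key=cv2.contourArea); hull=cv2.convexHull(cs)
e=cv2.fitEllipse(hull); f=np.zeros_like(m); cv2.fillPoly(f,[hull],255); f=cv2.erode(f,np.ones((5,5)))
g=cv2.morphologyEx(f&~m,2,np.ones((5,5))); c=max(cv2.findContours(g,0,2)[0],key=cv2.contourArea); b=cv2.boundingRect(c); e2=cv2.fitEllipse(cv2.convexHull(c))
print("mat",e,ray("wrist",e[0],.008).round(4)); print("lid",e2,b,ray("wrist",e2[0],.02).round(4)); print(env.observe()["ft_force"].round(1))
E
```

```text
mat ((75.75592803955078, 164.67601013183594), (91.43721771240234, 106.08004760742188), 131.84616088867188) [0.5037 0.2954 0.008 ]
lid ((73.29845428466797, 168.4796600341797), (61.3897819519043, 70.61129760742188), 129.04713439941406) (40, 136, 67, 66) [0.5017 0.2922 0.02  ]
[-0.7 -0.4 -0.3]
```

The lid is within about 4 mm of the mat's centre, so I'm handing in.

```bash
python3 -c "
from bench import env
print(env.sign_off())"
```

```text
the job is handed in; nothing more can be done
None
```

I handed the job in at about 17 s: the lid is on the cork mat about 4 mm off centre, the orange capsule is inside the open pot, and the other objects were never touched; sign-off returned no verdict, so I don't know the score.

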